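Seat and clamp the platform of a bench shaker

TASK

Fit the loose platform plate onto the bench shaker: carry it over by its bar, slide it gently along on top of the two studs of the carriage until you feel its holes drop over them, and let it down flat on the carriage. Then, leaving the plate there, swing the clamp lever fully round so that its tongue lies over the plate's edge. Do not press or knock the plate hard against the shaker, and leave the other things on the bench where they are.

Things in the scene. Friction and masses are not known exactly. Their poses are not given: they have to be found in the camera images.
- platform: Loose aluminium plate, 104 (x) x 170 (y) x 5 mm, 0.25 to 0.4 kg, lying flat; two dark rubber strips on top, rubber bumpers 6 mm high at its corners, a carrying bar over its middle and two stud holes. Origin: centre of its underside; z up. Turned half round it is the same.
- bar (a point): Centre of the plate's black carrying bar, 40 mm above the plate's underside. The bar is 14 mm wide (plate x), 14 mm high and 96 mm long (plate y) and stands on two posts at plate y = -40 and +40 mm.
- hole_a (a point): Centre, at the underside, of one of the plate's two through holes, 11 mm in diameter: plate x = 0, y = -62 mm.
- hole_b (a point): Centre, at the underside, of the plate's other hole, 11 mm in diameter: plate x = 0, y = +62 mm.
- shaker: White bench shaker, fixed, 230 (x) x 242 (y) mm, front (display, two dials) to its own -x. Origin: on the bench below stroke_mid; z up. An aluminium carriage, 146 x 170 mm, rubber-matted, slides on it along the shaker's y only. It has stopped anywhere from -25 to +25 mm along y (no reading tells where); its drive holds it there against 60 N. More than 40 N between plate and shaker is too hard.
- stroke_mid (a point): Fixed point of the shaker at mid-stroke, level with the carriage top, 68 mm above the bench. The carriage centre lies 0 mm in x and -25 to +25 mm in shaker y from it. Two steel studs stand on the carriage at y = -62 and +62 mm from its centre: 8 mm in diameter, 8 mm high, the last 2.5 mm tapering to 6 mm. Off the holes the plate rides on their tops; seated, its origin is at the carriage centre.
- pivot_mid (a point): Fixed point of the shaker: where the clamp's pivot would be at mid-stroke, shaker x = -76, y = 0 mm, 74.5 mm above the bench (underside of the lever). The true pivot is shifted along y with the carriage: it is at x = -76, y = 0 mm from the origin of the seated plate (axes of the shaker).
- clamp (a joint): Lever angle: 0 open (starts 0 to 0.2) to 1.57 rad closed (stop). Steel lever, 16 mm wide; at one end an upright black knob, 14 mm diameter, 79.5 to 105.5 mm above the bench, at pivot + (-42 sin, -42 cos) mm in shaker x, y; at the other a tongue 41 mm long that closes over the front edge of the seated plate, 1.5 mm above it (it strikes a plate not fully down). Stays put; needs 2 N.
- beaker: 100 ml glass beaker, 46 mm wide, 54 mm high, loose, beyond the plate. Origin: centre of its underside.
- dish_low: Closed 150 mm petri dish, 22 mm high, loose, right of the shaker, the lower of a stack of two. Origin: centre of its underside.
- dish_top: Closed 150 mm petri dish, 22 mm high, lying on the other. Origin: centre of its underside.
- ball_pen: Ball pen, 145 mm long, loose, right of the shaker. Origin: centre of its underside.
- tweezers: Steel tweezers, 150 mm long, loose, left of the shaker. Origin: centre of their underside.

How it is judged:
By the outcome, as a careful person would: the job done as asked, in the order asked, and still so for the second after the job is handed in, with the robot touching nothing.
It also fails if it takes over 72 s, if anything falls off the work surface, if the arm or the gripper's body presses on something with over 40 N, if the wrist force passes 120 N, or if a joint passes its speed limit or range.

ROBOT

A 6-joint arm with a two-finger parallel gripper is mounted at the origin on a cart in front of the work surface, level with it; the furniture and walls round the work are solid. World frame = base frame: x ahead of the robot, y to its left, z up, the work surface at z = 0. Lengths are in mm, angles in rad, forces in N, time in s.
With the tool pointing down it reaches from about 400 to 925 mm from the base axis. Payload 12.5 kg.
Tool frame: the origin (TCP) lies on the mounting face of the last link; the fingertips stand 190 mm ahead of it and the grasp point (between the pads) lies 171 mm ahead of it; z points along the fingers, y is the line along which they close (so a half turn about z gives the same grasp; the last joint's range is limited). The gripper opens to 95 mm and grips with 3 to 60 N. Pads are 20 mm wide; open, the fingers measure 119 mm over their backs; the gripper's body (75 mm by 180 mm) begins 59 mm behind the grasp point.
Start: joints at [1.097, 0.491, 1.559, -0, 1.092, -0.106], TCP at [224.704, 583.209, 404.761] pointing down, gripper open.
Joint ranges: [-3.1, 3.1], [-0.84, 2.19], [0.05, 2.79], [-1.13, 4.28], [0.06, 2.93], [-2.69, 2.69]. Speed limits (rad/s): [2.22, 2.22, 2.79, 3.14, 3.14, 3.14].

INTERFACE

Orientations are given as [roll, pitch, yaw] about the fixed x, y, z axes, in that order (R = Rz(yaw) Ry(pitch) Rx(roll)).
In Python, from cell import env gives the robot as it stands.
- The arm moves only by the tool carry_out, never from a script. Its argument "series" is a list of rows, each a list of 5 numbers: the shift along the tool's x, y, z in m, then the turn about the tool's z in degrees, then the opening, from 0 (shut) to 1 (fully open). A call has 1 to 20 rows; each row is the pose to reach, as a shift and turn from the pose commanded when the call began, along the tool's axes at that moment; what a row does not reach only later rows make up. A row lasts 1/8 s, in which the tool goes at most 62.5 mm and 10.7 degrees, less where a joint would pass 70% of its speed; a pose out of reach is approached as far as the arm can. A call with a gripper value outside its range is refused whole. The fingers move at their own pace and stop on an object; the grip force is fixed at half the most. Time passes only in rows, so rows that repeat a pose let the fingers close. It gives the time, the measured TCP pose, the force, the opening and the grip force at its end, in the units of the state.
- env.state(): the state, without advancing time (a new reading comes with each control period).
- env.read_camera(name): name is "scene" or "side" or "wrist"; returns (picture, depth): 480x640x3 uint8, red, green, blue; 480x640 float32, mm along the optical axis (not along the pixel's ray), 0 where there is no reading.
- env.get_calibration(name): a dict with "intrinsics" (3x3 intrinsics, pixels), "cam_to_world" (4x4, takes a point from camera to world coordinates); the wrist camera has in their place "T_tool_cam" (4x4, takes a point from camera to tool coordinates, whose origin is the TCP and whose axes are the flange's). Camera axes: x right, y up, looking along -z (the intrinsics and any distortion apply to the point x, -y, -z); pixel columns grow to the right and rows downward; lengths in mm; the calibration is good to about 2 mm. A picture is of the moment at which its call begins: read the wrist's pose just before it. get_calibration takes no time and is no camera call.
- env.job_done(): hands the job in; it is judged then, once.
The state is a dict: "t": time; "joints": joint angles; "qvel": joint speeds; "tau": joint torques, N m; "eef_pos": TCP position; "tcp_rot": TCP orientation; "ft_force": force on the tool from outside, world axes, zero at the start; "moment": the same for the moment, N m; "opening": opening from 0.0 (shut) to 1.0 (fully open); "grip_force": force on a finger pad.
Only numpy, scipy, OpenCV 4.12 (cv2) and the standard library are available. Lean on these libraries where they do the work, as an engineer would, in place of code of your own. Each camera call takes 0.05 s, during which the arm holds its last target. There are 200 camera calls.

## Working session

There is one attempt and no reset: what is moved stays moved. The work goes in short steps, Python scripts to look and compute and a tool call to move; the robot and the scene stay as the last step left them, time stands still between calls to the robot, and variables do not carry over. Pictures are saved under pics/ and viewed, at most 10 in all, crops included, and the job is handed in when it is done.

Besides the shell and the picture viewer there is one more tool, called after "Call:" by a JSON object that holds its "op" and its "data", one argument or row to a line. carry_out: Moves the arm, as the interface text tells. Its arguments: {"type":"object","properties":{"series":{"type":"array","items":{"type":"array","items":{"type":"number"}}}},"required":["series"]}

```bash
mkdir -p pics; ls; cat > h.py <<'E'
import numpy as np, cv2, pickle
from cell import env
E
python3 - <<'E'
from h import *
s=env.state(); print(s)
D={}
for n in ["scene","side","wrist"]:
    st=env.state(); p,d=env.read_camera(n); D[n]=(p,d,env.get_calibration(n),st)
    cv2.imwrite(f"pics/{n}0.png",p[:,:,::-1])
    print(n,D[n][2])
pickle.dump(D,open("d0.pkl","wb"))
E
```

```text
pics
{'t': 0.0, 'joints': array([ 1.09743366e+00,  4.91560169e-01,  1.55945915e+00, -2.17069587e-05,
        1.09169783e+00, -1.05590410e-01]), 'qvel': array([-2.42104964e-04,  9.19228538e-04, -1.46576625e-04,  9.22531426e-06,
       -5.44844171e-04, -1.15279819e-03]), 'tau': array([ 2.88718649e-03, -6.12657523e+01, -2.58189923e+01,  6.93963538e-02,
        4.80601320e-02, -1.14614941e-04]), 'eef_pos': array([224.6692115 , 583.18429486, 404.15791127]), 'tcp_rot': array([-3.14047240e+00, -9.93705156e-05,  2.77383036e+00]), 'ft_force': array([-0.06472422, -0.26836102,  0.03720082]), 'moment': array([0.02961066, 0.01897182, 0.00429971]), 'grip_force': 0.0, 'opening': 1.0012733379071541}
scene {'intrinsics': array([[609.77340458,   0.        , 310.63259752],
       [  0.        , 609.77340458, 234.73362173],
       [  0.        ,   0.        ,   1.        ]]), 'cam_to_world': array([[ 9.01524369e-01,  2.42652111e-01, -3.58292848e-01,
         7.08383849e+01],
       [-4.32412561e-01,  5.36785888e-01, -7.24486223e-01,
        -9.45805231e+02],
       [ 1.65284335e-02,  8.08072313e-01,  5.
[... 491 characters left out ...]
    [ 2.15554086e-03,  8.07058329e-01,  5.90467787e-01,
         8.27745813e+02],
       [ 0.00000000e+00,  0.00000000e+00,  0.00000000e+00,
         1.00000000e+00]])}
wrist {'intrinsics': array([[356.22722621,   0.        , 321.96493002],
       [  0.        , 356.22722621, 243.11486765],
       [  0.        ,   0.        ,   1.        ]]), 'T_tool_cam': array([[ 1.06966652e-03,  9.70257778e-01,  2.42071684e-01,
         6.72121625e+01],
       [ 9.99998959e-01, -8.03433883e-04, -1.19851869e-03,
         1.77593410e-01],
       [-9.68383485e-04,  2.42072714e-01, -9.70257627e-01,
         2.07214740e+01],
       [ 0.00000000e+00,  0.00000000e+00,  0.00000000e+00,
         1.00000000e+00]])}
```

View pics/scene0.png

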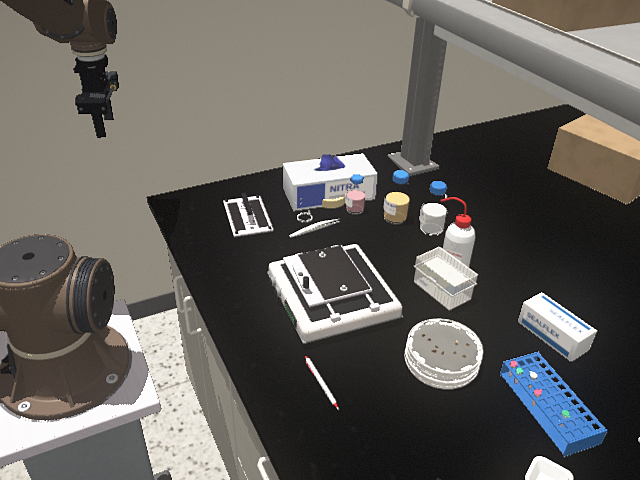

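View pics/side0.png

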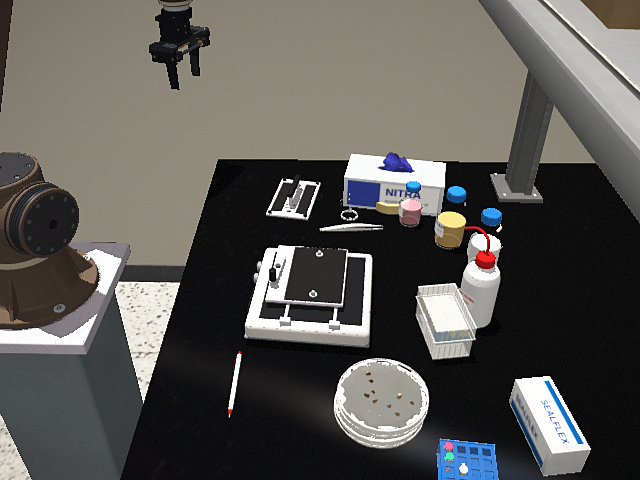

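View pics/wrist0.png

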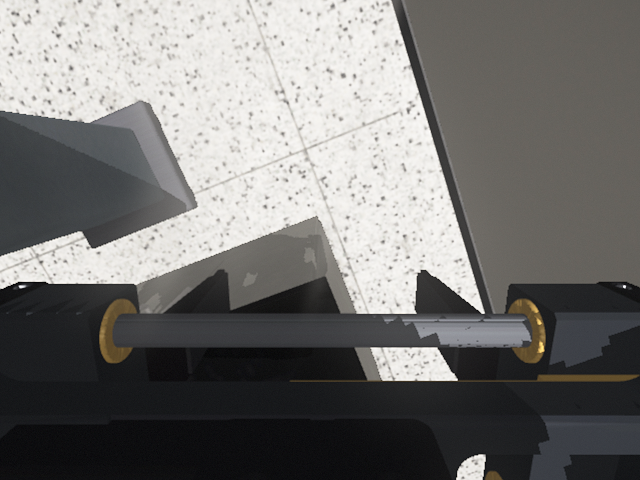

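The scene and side views show the plate at scene (247,214) and side (294,198). The shaker studs are at scene (322,254) and (350,283), side (319,253) and (313,293). The knob is near scene (307,284) and side (273,272). The wrist camera only sees floor. I'll enlarge crops of both.

```bash
python3 - <<'E'
from h import *
D=pickle.load(open("d0.pkl","rb"))
def crop(n,x,y,w,h,W,H): return cv2.resize(D[n][0][y:y+h,x:x+w,::-1],(W,H),interpolation=cv2.INTER_CUBIC)
a=np.hstack([crop("scene",215,185,66,50,396,300),crop("side",260,170,66,50,396,300)])
b=np.hstack([crop("scene",265,235,140,105,396,300),crop("side",242,238,140,105,396,300)])
cv2.imwrite("pics/crop1.png",np.vstack([a,b]))
E
```

```text
(no output)
```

View pics/crop1.png

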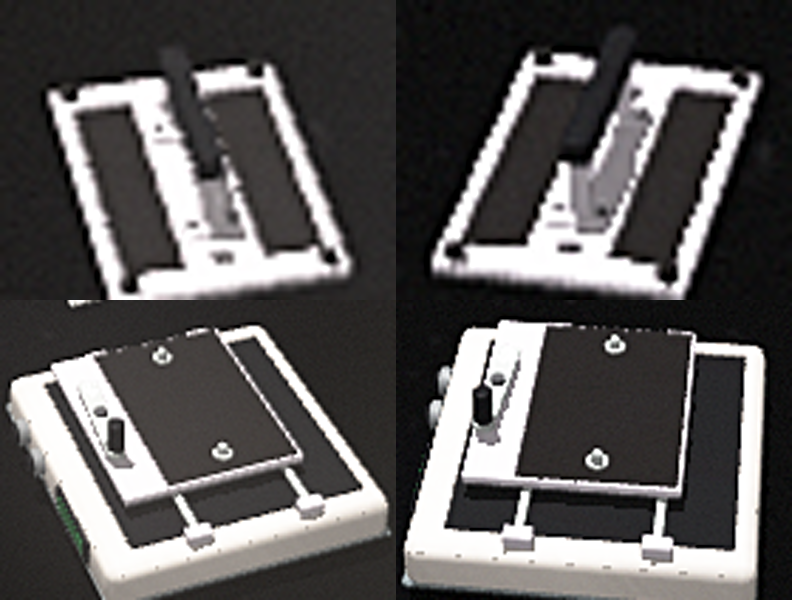

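The crop shows the plate corners, bar ends, near hole, both studs and the knob clearly in both views; I'll triangulate them.

```bash
cat >> h.py <<'E'
def ray(cal,p):
    K=cal["intrinsics"]; T=cal["cam_to_world"]
    v=np.linalg.inv(K)@[p[0],p[1],1]; d=T[:3,:3]@[v[0],-v[1],-v[2]]
    return T[:3,3],d/np.linalg.norm(d)
def tri(rays):
    A=np.zeros((3,3));b=np.zeros(3)
    for o,d in rays:
        M=np.eye(3)-np.outer(d,d);A+=M;b+=M@o
    x=np.linalg.solve(A,b); return x,[np.linalg.norm((np.eye(3)-np.outer(d,d))@(x-o)) for o,d in rays]
def onz(r,z): o,d=r; return o+d*(z-o[2])/d[2]
E
python3 - <<'E'
from h import *
D=pickle.load(open("d0.pkl","rb"))
S,C=D["scene"][2],D["side"][2]
P={"TL":(50,92,134,55,5),"TR":(272,66,366,72,5),"BR":(350,268,289,297,5),"BL":(115,297,39,268,5),"barfar":(172,50,224,32,47),"barnear":(210,172,182,158,47),"hole":(222,257,174,246,5),
"studF":(162,55,218,45,76),"studN":(223,151,201,159,76),"knob":(117,120,87,87,105.5),"piv":(100,111,101,79,80)}
for k,(a,b,c,d,z) in P.items():
    if k in("studF","studN","knob","piv"): s=(140/396,105/300); o1=(265,235);o2=(242,238)
    else: s=(1/6,1/6);o1=(215,185);o2=(260,170)
    f=lambda x,y,o:(o[0]+(x+.5)*s[0]-.5,o[1]+(y+.5)*s[1]-.5)
    r1,r2=ray(S,f(a,b,o1)),ray(C,f(c,d,o2))
    x,e=tri([r1,r2]); print(k,x.round(1),np.round(e,1),"on z:",onz(r1,z).round(1),onz(r2,z).round(1))
E
```

```text
TL [482.  440.2   8. ] [0.4 0.4] on z: [483.6 445.5   5. ] [481.6 444.4   5. ]
TR [584.2 419.7  10.4] [1.9 1.9] on z: [586.  424.3   5. ] [584.5 432.4   5. ]
BR [555.8 257.5   5. ] [0.5 0.5] on z: [556.1 258.3   5. ] [555.8 256.7   5. ]
BL [454.2 274.6   7.1] [1.6 1.6] on z: [455.9 280.1   5. ] [453.8 275.    5. ]
barfar [524.6 387.7  50.6] [0.1 0.1] on z: [526.5 393.2  47. ] [524.3 393.6  47. ]
barnear [510.9 305.9  38.8] [0.2 0.2] on z: [506.8 294.2  47. ] [511.8 293.2  47. ]
hole [507.8 287.3   7.3] [0.9 0.9] on z: [508.5 288.9   5. ] [507.7 292.4   5. ]
studF [585.   33.3  73.6] [0.1 0.1] on z: [583.6  30.5  76. ] [585.1  30.3  76. ]
studN [575.5 -89.4  73. ] [0.5 0.5] on z: [573.4 -93.1  76. ] [575.6 -92.   76. ]
knob [499.  -62.1 109.7] [1. 1.] on z: [500.6 -59.  105.5] [498.5 -55.5 105.5]
piv [504.6 -20.5  83.9] [0.3 0.3] on z: [506.5 -16.6  80. ] [504.2 -15.2  80. ]
```

Checks: the plate centre comes out near (519,352) with yaw about -9.6°, sizes right. The studs are 123 mm apart against 124, so the carriage is near (579,-31) with yaw about -4.5°. Next I'll hover over the shaker for a precise wrist view, on the way to the plate.

Call:
{"op": "carry_out", "data": {
  "series": [
    [-0.011,-0.01,0.0,1.5,1],
    [-0.034,-0.031,0.0,4.4,1],
    [-0.069,-0.062,0.0,8.8,1],
    [-0.114,-0.103,0.0,14.7,1],
    [-0.16,-0.144,0.0,20.5,1],
    [-0.206,-0.185,0.0,26.4,1],
    [-0.251,-0.226,0.0,32.3,1],
    [-0.297,-0.267,0.0,38.2,1],
    [-0.343,-0.308,0.0,44,1],
    [-0.388,-0.349,0.0,50,1],
    [-0.434,-0.39,0.01,55.8,1],
    [-0.48,-0.431,0.02,61.7,1],
    [-0.514,-0.462,0.035,66,1],
    [-0.542,-0.487,0.05,69.7,1],
    [-0.56,-0.503,0.065,72,1],
    [-0.571,-0.513,0.074,73.4,1],
    [-0.571,-0.513,0.074,73.4,1],
    [-0.571,-0.513,0.074,73.4,1]
  ]
}}

```text
t: 2.4
eef_pos: [572.8, -99.9, 331.2]
tcp_rot: [3.141, -0.0, 1.494]
ft_force: [0.4, 1.5, 0.5]
opening: 0.998
grip_force: 0.0
```

```bash
cat >> h.py <<'E'
from scipy.spatial.transform import Rotation as Ro
def wshot(tag):
    st=env.state(); p,d=env.read_camera("wrist"); c=env.get_calibration("wrist")
    T=np.eye(4);T[:3,:3]=Ro.from_euler("xyz",st["tcp_rot"]).as_matrix();T[:3,3]=st["eef_pos"]
    cal={"intrinsics":c["intrinsics"],"cam_to_world":T@c["T_tool_cam"]}
    pickle.dump((p,d,cal,st),open(tag+".pkl","wb")); cv2.imwrite(f"pics/{tag}.png",p[:,:,::-1])
    return p,d,cal,st
E
python3 - <<'E'
from h import *
p,d,c,st=wshot("w1"); print(st["t"],st["eef_pos"],st["tcp_rot"],d[100:240:20,320])
E
```

```text
2.4 [572.81128063 -99.9114663  331.1881901 ] [ 3.14133822e+00 -1.37762448e-04  1.49404257e+00] [229.546   230.23096 232.72594 236.22691 239.04895 243.47783 246.89969]
```

View pics/w1.png

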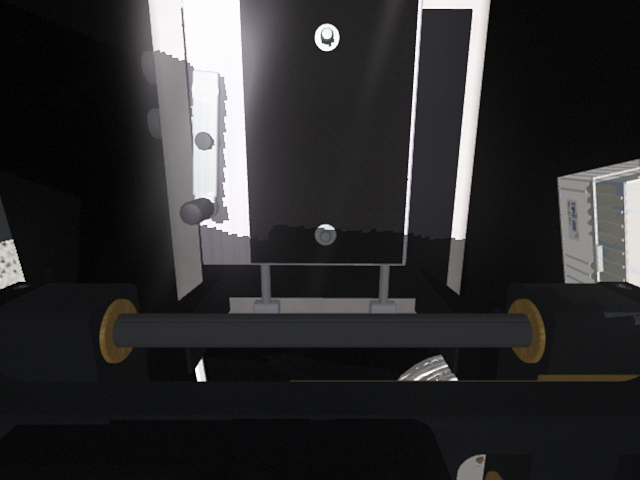

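The wrist view shows the far stud at about (327,36), the near stud at (325,235), the knob top at (191,212) and the pivot bolt at (204,141). I'll take a second view from 60 mm to the side for stereo, then go on to the plate.

Call:
{"op": "carry_out", "data": {
  "series": [
    [0,-0.01,0,0,1],
    [0,-0.03,0,0,1],
    [0,-0.05,0,0,1],
    [0,-0.06,0,0,1],
    [0,-0.06,0,0,1],
    [0,-0.06,0,0,1]
  ]
}}

```text
t: 3.2
eef_pos: [513.7, -96.1, 330.9]
tcp_rot: [3.141, 0.0, 1.493]
ft_force: [-0.8, 0.1, -1.0]
opening: 1.002
grip_force: 0.0
```

```bash
python3 - <<'E'
from h import *
p,d,c,st=wshot("w2"); print(st["t"],st["eef_pos"],st["tcp_rot"])
E
```

```text
3.2 [513.68263158 -96.09300828 330.8999044 ] [3.14082502e+00 5.19662060e-05 1.49285508e+00]
```

Call:
{"op": "carry_out", "data": {
  "series": [
    [0.02,-0.001,0,0.3,1],
    [0.06,-0.004,0,0.8,1],
    [0.11,-0.009,0,1.4,1],
    [0.16,-0.014,0,2,1],
    [0.21,-0.019,0,2.8,1],
    [0.26,-0.023,0,3.5,1],
    [0.31,-0.028,0,4.2,1],
    [0.35,-0.031,0,4.8,1],
    [0.377,-0.033,0,5.1,1],
    [0.387,-0.034,0,5.2,1],
    [0.387,-0.034,0,5.2,1],
    [0.387,-0.034,0,5.2,1]
  ]
}}

```text
t: 4.75
eef_pos: [509.7, 291.5, 330.7]
tcp_rot: [-3.141, 0.0, 1.401]
ft_force: [0.8, -0.6, -0.6]
opening: 1.003
grip_force: 0.0
```

```bash
python3 - <<'E'
from h import *
p,d,c,st=wshot("w3"); print(st["t"],st["eef_pos"],st["tcp_rot"])
a=pickle.load(open("w1.pkl","rb"))[0]; b=pickle.load(open("w2.pkl","rb"))[0]
def cr(im,x,y,w,h,k): return cv2.resize(im[y:y+h,x:x+w,::-1],None,fx=k,fy=k,interpolation=cv2.INTER_CUBIC)
# w1: far 300..355,10..65 ; near 300,208 ; knob 175..230 ; w2 shifted ~+90
row1=np.hstack([cr(a,302,10,50,50,5),cr(a,300,210,50,50,5),cr(a,170,185,50,50,5)])
row2=np.hstack([cr(b,392,10,50,50,5),cr(b,390,210,50,50,5),cr(b,275,185,50,50,5)])
cv2.imwrite("pics/m1.png",np.vstack([row1,row2]))
E
```

```text
4.75 [509.71605305 291.46820419 330.68114961] [-3.14137256e+00  2.15342582e-04  1.40122015e+00]
```

View pics/m1.png

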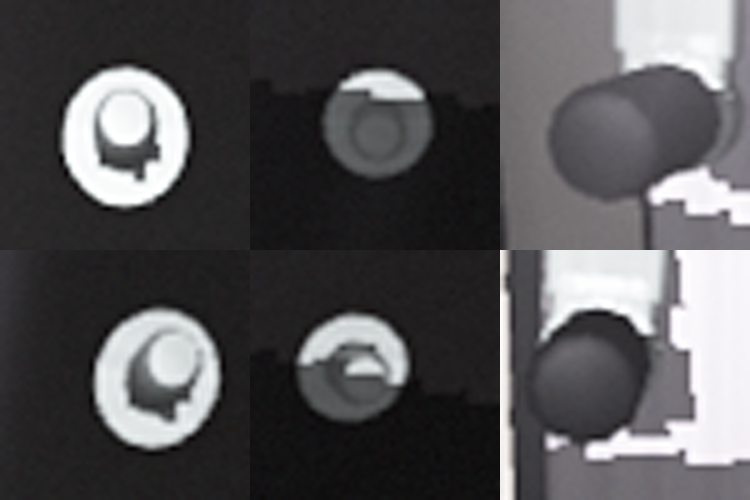

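View pics/w3.png

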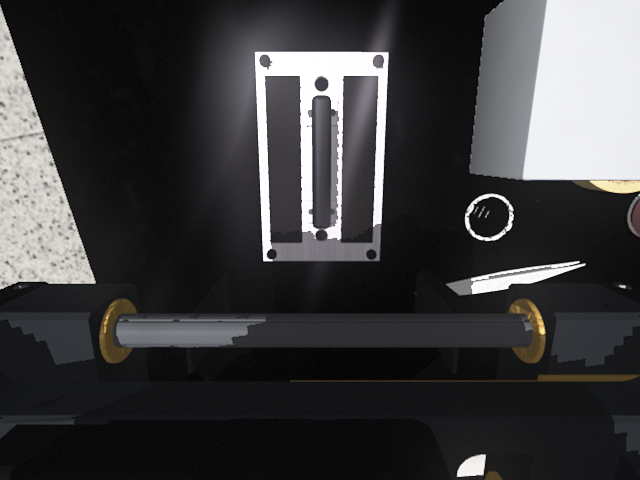

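The crops place the w1 stud tops at (326.8,32.8) and (324.6,235.6), and the w2 ones at (426.4,31.2) and (412.8,233.2). The knob top is (190,213), then (291.2,211.6). In w3 the plate holes are at (321,84) and (321,235), its corners are (255,53), (388,53), (380,261), (263,261), and the beaker ring sits at (489,217).

```bash
python3 - <<'E'
from h import *
L=[pickle.load(open(f"w{i}.pkl","rb")) for i in (1,2,3)]
c1,c2,c3=[l[2] for l in L]
for n,a,b,z in [("farT",(326.8,32.8),(426.4,31.2),76),("nearT",(324.6,235.6),(412.8,233.2),76),("farC",(326.6,37),(423,35.2),69),("nearC",(325.2,234.4),(410.2,233),69),("knob",(190,213),(291.2,211.6),105.5)]:
    r1,r2=ray(c1,a),ray(c2,b); x,e=tri([r1,r2]); print(n,x.round(1),np.round(e,1),onz(r1,z).round(1),onz(r2,z).round(1))
print("piv",onz(ray(c1,(204,141)),83).round(1))
g=cv2.cvtColor(L[2][0],cv2.COLOR_RGB2GRAY)
H=[]
for x,y in [(321,84),(321,235)]:
    s=g[y-8:y+9,x-8:x+9]; m=(s<(int(s.min())+int(np.percentile(s,85)))/2).astype(np.uint8)
    n,l,stt,cen=cv2.connectedComponentsWithStats(m); k=l[8,8]; q=cen[k]+[x-8,y-8]; print(q,stt[k])
    H.append(onz(ray(c3,q),5)); print(H[-1].round(1))
H2=[onz(ray(c3,q),5) for q in [(321,84),(321,235)]];print(np.round(H2,1))
Q=[onz(ray(c3,q),5) for q in [(255,53),(388,53),(380,261),(263,261)]];print(np.round(Q,1),np.mean(Q,0))
B=[onz(ray(c3,q),47) for q in [(321,97),(321,228)]];print(np.round(B,1),np.mean(B,0))
for a,b in [(H[1],H[0]),(B[1],B[0]),(Q[3],Q[0]),(Q[2],Q[1])]: v=b-a; print(np.hypot(*v[:2]),np.degrees(np.arctan2(v[1],v[0])))
E
```

```text
farT [586.7  37.2  75.5] [0. 0.] [586.7  37.1  76. ] [586.6  37.1  76. ]
nearT [576.4 -84.7  77.2] [0.4 0.4] [576.3 -85.5  76. ] [576.6 -84.6  76. ]
farC [586.7  37.1  68.3] [0.1 0.1] [586.7  36.9  69. ] [586.5  37.   69. ]
nearC [576.8 -86.3  68.2] [0.1 0.1] [576.8 -86.2  69. ] [576.6 -86.   69. ]
knob [499.2 -59.6 104.3] [0.1 0.1] [499.7 -59.5 105.5] [499.4 -59.3 105.5]
piv [507.  -18.9  83. ]
[321.09677419  83.43870968] [  2   0  13  15 155]
[530.1 412.3   5. ]
[320.82038835 236.26699029] [  0   0  17  17 206]
[509.  289.7   5. ]
[[530.  411.9   5. ]
 [509.3 290.8   5. ]]
[[483.1 442.6   5. ]
 [585.2 425.2   5. ]
 [557.3 258.5   5. ]
 [454.3 276.1   5. ]] [519.9693616  350.58832583   5.        ]
[[527.4 396.2  47. ]
 [511.9 305.4  47. ]] [519.63439751 350.81005445  47.        ]
124.38548958203131 80.19997721418721
92.19417987424376 80.3079795223133
168.983987020873 80.17785651999985
169.05169505743083 80.47682852837889
```

Heights and spans agree with the text (stud tops 75.5–77, hole spacing 124.4). The carriage centre is (581.6,-24.4) with axis 85.3°, and the plate centre is (519.8,350.8) with axis 80.25°. Now the bar grasp.

Call:
{"op": "carry_out", "data": {
  "series": [
    [0.012,0,0.008,0,1],
    [0.036,0,0.025,0,1],
    [0.054,0,0.05,0,1],
    [0.06,0,0.075,0,1],
    [0.06,0,0.095,0,1],
    [0.06,0,0.11,0,1],
    [0.06,0,0.118,0,1],
    [0.06,0,0.12,0,1],
    [0.06,0,0.12,0,1],
    [0.06,0,0.12,0,0],
    [0.06,0,0.12,0,0],
    [0.06,0,0.12,0,0],
    [0.06,0,0.12,0,0],
    [0.06,0,0.12,0,0],
    [0.06,0,0.12,0,0],
    [0.06,0,0.12,0,0]
  ]
}}

```text
t: 6.8
eef_pos: [519.6, 351.5, 210.7]
tcp_rot: [3.142, -0.0, 1.402]
ft_force: [0.8, 0.1, 0.4]
opening: 0.318
grip_force: 0.0
```

Call:
{"op": "carry_out", "data": {
  "series": [
    [0,0,0,0,0],
    [0,0,0,0,0],
    [0,0,0,0,0],
    [0,0,0,0,0],
    [0,0,0,0,0],
    [0,0,0,0,0]
  ]
}}

```text
t: 7.55
eef_pos: [519.6, 351.5, 210.8]
tcp_rot: [-3.142, -0.0, 1.402]
ft_force: [-0.5, 0.4, 0.5]
opening: 0.145
grip_force: 30.0
```

The bar is gripped (13.8 mm wide). I'll lift and carry it to 12 mm short (+y side) of the seat, about 110 mm up.

Call:
{"op": "carry_out", "data": {
  "series": [
    [0,0,-0.006,0,0],
    [0,0,-0.02,0,0],
    [0,0,-0.045,0,0],
    [-0.006,0.002,-0.07,0,0],
    [-0.021,0.007,-0.09,-0.3,0],
    [-0.045,0.016,-0.105,-0.7,0],
    [-0.08,0.028,-0.11,-1.2,0],
    [-0.115,0.041,-0.11,-1.7,0],
    [-0.15,0.053,-0.11,-2.2,0],
    [-0.185,0.066,-0.11,-2.7,0],
    [-0.22,0.078,-0.11,-3.2,0],
    [-0.255,0.09,-0.11,-3.7,0],
    [-0.288,0.102,-0.11,-4.2,0],
    [-0.315,0.112,-0.11,-4.6,0],
    [-0.335,0.119,-0.11,-4.8,0],
    [-0.345,0.122,-0.11,-5,0],
    [-0.3475,0.123,-0.11,-5,0],
    [-0.3475,0.123,-0.11,-5,0],
    [-0.3475,0.123,-0.11,-5,0],
    [-0.3475,0.123,-0.11,-5,0]
  ]
}}

```text
t: 10.05
eef_pos: [582.4, -11.2, 320.7]
tcp_rot: [-3.142, -0.0, 1.49]
ft_force: [1.2, 0.0, -2.9]
opening: 0.143
grip_force: 30.0
```

```bash
python3 - <<'E'
from h import *
p,d,c,st=wshot("w4"); print(st["t"],st["eef_pos"],st["tcp_rot"],st["ft_force"],st["moment"])
q,_=env.read_camera("side")
cv2.imwrite("pics/m2.png",np.hstack([cv2.resize(p[0:300,220:420,::-1],(400,600)),cv2.resize(q[180:360,230:350,::-1],(400,600))]))
E
```

```text
10.05 [582.43693877 -11.2164941  320.73213797] [-3.14153413e+00 -1.25777323e-04  1.48990233e+00] [ 1.1737228   0.04452051 -2.94973274] [-0.07493133  0.06234619  0.02964484]
```

View pics/m2.png

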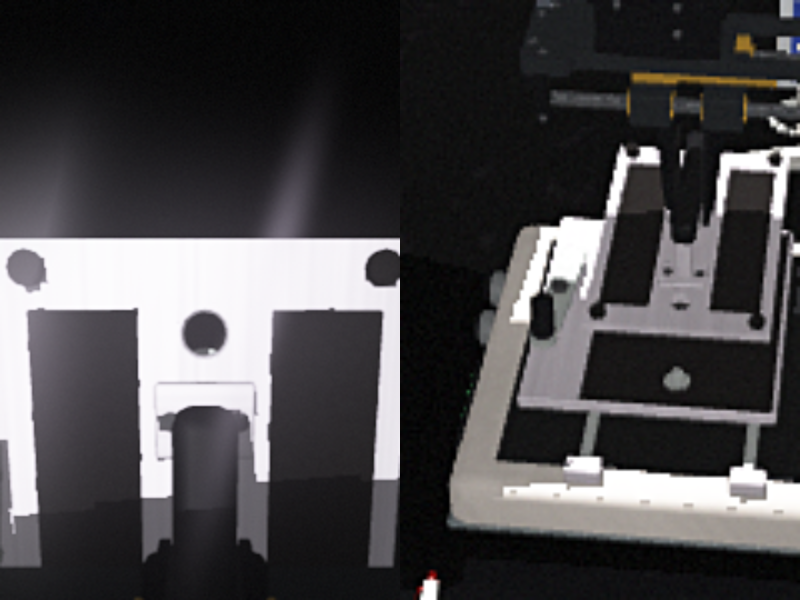

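The plate is held level in both views. Hole_b is at wrist pixel (322.5,166), with the stud just visible in its lower edge; the near stud stands clear at the side view's lower middle. I'll check hole_b's position against the stud.

```bash
python3 - <<'E'
from h import *
p,d,c,st=pickle.load(open("w4.pkl","rb"))
h=onz(ray(c,(322.3,166)),320.7-205.8); 
x=np.array([.0809,.9967]); y=np.array([.9967,-.0809]); v=h[:2]-st["eef_pos"][:2]
print(h,"tool x,y of hole:",v@x,v@y)
e=onz(ray(c,(322,119)),320.7-205.8)[:2]-st["eef_pos"][:2]; print("edge x",e@x)
E
```

```text
[588.037715    50.55846735 114.9       ] tool x,y of hole: 62.024206872124545 0.5846992940188644
edge x 84.67280796737205
```

Call:
{"op": "carry_out", "data": {
  "series": [
    [0,0,0.004,0,0],
    [0,0,0.012,0,0],
    [0,0,0.02,0,0],
    [0,0,0.026,0,0],
    [0,0,0.03,0,0],
    [0,0,0.031,0,0],
    [0,0,0.031,0,0],
    [0,0,0.031,0,0]
  ]
}}

```text
t: 11.15
eef_pos: [582.5, -11.7, 290.0]
tcp_rot: [3.141, -0.0, 1.489]
ft_force: [0.7, -0.3, -3.3]
opening: 0.146
grip_force: 30.0
```

Call:
{"op": "carry_out", "data": {
  "series": [
    [0,0,0.001,0,0],
    [0,0,0.0015,0,0],
    [0,0,0.002,0,0],
    [0,0,0.0025,0,0],
    [0,0,0.0025,0,0]
  ]
}}

```text
t: 11.78
eef_pos: [582.5, -11.7, 287.2]
tcp_rot: [-3.141, -0.0, 1.489]
ft_force: [0.6, 0.4, -3.6]
opening: 0.145
grip_force: 30.0
```

Call:
{"op": "carry_out", "data": {
  "series": [
    [0,0,0.0003,0,0],
    [0,0,0.0006,0,0],
    [0,0,0.0006,0,0]
  ]
}}

```text
t: 12.15
eef_pos: [582.5, -11.7, 286.7]
tcp_rot: [3.141, -0.0, 1.489]
ft_force: [0.2, 0.8, -0.8]
opening: 0.144
grip_force: 30.0
```

Contact is felt: the plate's weight is partly on the studs. A touch more, then slide in -y.

Call:
{"op": "carry_out", "data": {
  "series": [
    [0,0,0.0003,0,0],
    [0,0,0.0003,0,0]
  ]
}}

```text
t: 12.4
eef_pos: [582.5, -11.7, 286.6]
tcp_rot: [3.141, -0.0, 1.489]
ft_force: [-0.8, -0.1, 3.2]
opening: 0.143
grip_force: 30.0
```

Call:
{"op": "carry_out", "data": {
  "series": [
    [-0.001,0,0,0,0],
    [-0.0025,0,0,0,0],
    [-0.004,0,0,0,0],
    [-0.0055,0,0,0,0],
    [-0.007,0,0,0,0],
    [-0.0085,0,0,0,0],
    [-0.0095,0,0,0,0],
    [-0.0095,0,0,0,0]
  ]
}}

```text
t: 13.4
eef_pos: [581.5, -21.5, 285.8]
tcp_rot: [-3.14, 0.0, 1.489]
ft_force: [-0.3, -0.8, -2.3]
opening: 0.141
grip_force: 30.0
```

Call:
{"op": "carry_out", "data": {
  "series": [
    [-0.0006,0,0,0,0],
    [-0.0012,0,0,0,0],
    [-0.0018,0,0,0,0],
    [-0.0018,0,0,0,0]
  ]
}}

```text
t: 13.9
eef_pos: [581.5, -23.0, 286.3]
tcp_rot: [-3.142, -0.0, 1.489]
ft_force: [-0.1, -0.5, -2.2]
opening: 0.144
grip_force: 30.0
```

The load has gone back to the gripper, so the holes are dropping over. I'll lower it gently.

Call:
{"op": "carry_out", "data": {
  "series": [
    [-0.0005,0,0.0004,0,0],
    [-0.0007,0,0.0008,0,0],
    [-0.0007,0,0.0012,0,0],
    [-0.0007,0,0.0012,0,0]
  ]
}}

```text
t: 14.4
eef_pos: [581.5, -23.7, 285.1]
tcp_rot: [-3.142, -0.0, 1.489]
ft_force: [0.6, -0.0, -3.6]
opening: 0.144
grip_force: 30.0
```

Call:
{"op": "carry_out", "data": {
  "series": [
    [0,0,0.0005,0,0],
    [0,0,0.001,0,0],
    [0,0,0.0015,0,0],
    [0,0,0.002,0,0],
    [0,0,0.002,0,0]
  ]
}}

```text
t: 15.02
eef_pos: [581.5, -23.7, 283.1]
tcp_rot: [-3.142, -0.0, 1.489]
ft_force: [0.6, 0.2, -3.0]
opening: 0.146
grip_force: 30.0
```

Call:
{"op": "carry_out", "data": {
  "series": [
    [0,0,0.0006,0,0],
    [0,0,0.0012,0,0],
    [0,0,0.0018,0,0],
    [0,0,0.0024,0,0],
    [0,0,0.003,0,0],
    [0,0,0.003,0,0]
  ]
}}

```text
t: 15.78
eef_pos: [581.5, -23.6, 280.1]
tcp_rot: [-3.142, -0.0, 1.489]
ft_force: [0.4, 0.2, -2.0]
opening: 0.144
grip_force: 30.0
```

Call:
{"op": "carry_out", "data": {
  "series": [
    [0,0,0.0004,0,0],
    [0,0,0.0008,0,0],
    [0,0,0.0011,0,0],
    [0,0,0.0014,0,0],
    [0,0,0.0014,0,0]
  ]
}}

```text
t: 16.4
eef_pos: [581.5, -23.7, 278.7]
tcp_rot: [3.142, -0.0, 1.489]
ft_force: [0.3, -0.2, -2.5]
opening: 0.147
grip_force: 30.0
```

Call:
{"op": "carry_out", "data": {
  "series": [
    [0,0,0.0003,0,0],
    [0,0,0.0006,0,0],
    [0,0,0.0006,0,0]
  ]
}}

```text
t: 16.77
eef_pos: [581.4, -23.6, 278.7]
tcp_rot: [3.141, -0.0, 1.489]
ft_force: [-2.8, 0.3, 5.2]
opening: 0.146
grip_force: 30.0
```

Seated on the carriage at the expected height (278.7), with about 8 N. Release, rise, back off and look.

Call:
{"op": "carry_out", "data": {
  "series": [
    [0,0,0,0,0.15],
    [0,0,0,0,0.3],
    [0,0,0,0,0.5],
    [0,0,0,0,0.5],
    [0,0,0,0,0.5],
    [0,0,-0.005,0,0.5],
    [0,0,-0.02,0,0.5],
    [0,0,-0.045,0,0.5],
    [-0.01,0,-0.07,0,0.5],
    [-0.04,0,-0.08,0,0.3],
    [-0.08,0,-0.08,0,0],
    [-0.1,0,-0.08,0,0],
    [-0.1,0,-0.08,0,0],
    [-0.1,0,-0.08,0,0]
  ]
}}

```text
t: 18.52
eef_pos: [573.4, -122.6, 358.2]
tcp_rot: [-3.141, -0.0, 1.489]
ft_force: [-0.3, 0.7, 0.8]
opening: 0.04
grip_force: 0.0
```

```bash
python3 - <<'E'
from h import *
p,d,c,st=wshot("w5"); print(st["t"],st["eef_pos"],st["tcp_rot"],st["opening"])
q,_=env.read_camera("side")
cv2.imwrite("pics/m3.png",np.hstack([cv2.resize(p[0:300,120:470,::-1],(525,450)),cv2.resize(q[220:355,240:320,::-1],(267,450))]))
E
```

```text
18.525 [ 573.37600109 -122.64505477  358.17293339] [-3.14138459e+00 -3.59249114e-04  1.48940508e+00] 0.03975478146657335
```

View pics/m3.png

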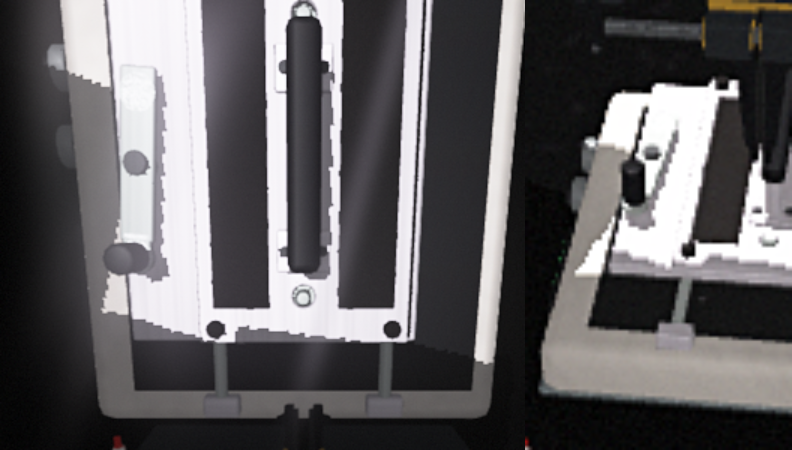

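The plate lies flat with the studs visible in both holes (crop (303,295) and (303,10)), and the lever is still open with its knob at crop (122,258). Next I'll lower loosely spaced fingers around the knob at (499.5,-59.3) as a cage.

Call:
{"op": "carry_out", "data": {
  "series": [
    [0.006,-0.008,0,0,0.3],
    [0.018,-0.025,0,0,0.3],
    [0.035,-0.048,0,0,0.3],
    [0.049,-0.067,0,0,0.3],
    [0.055,-0.076,0,0,0.3],
    [0.057,-0.079,0,0,0.3],
    [0.057,-0.079,0.005,0,0.3],
    [0.057,-0.079,0.02,0,0.3],
    [0.057,-0.079,0.035,0,0.3],
    [0.057,-0.079,0.046,0,0.3],
    [0.057,-0.079,0.046,0,0.3]
  ]
}}

```text
t: 20.0
eef_pos: [499.3, -60.2, 310.9]
tcp_rot: [-3.14, -0.0, 1.489]
ft_force: [-0.5, -0.8, 0.3]
opening: 0.298
grip_force: 0.0
```

```bash
python3 - <<'E'
from h import *
st=env.state(); print(st["t"],st["eef_pos"],st["tcp_rot"],st["opening"])
q,_=env.read_camera("side"); q2,_=env.read_camera("scene")
cv2.imwrite("pics/m4.png",np.hstack([cv2.resize(q2[220:340,250:370,::-1],(400,400),interpolation=2),cv2.resize(q[220:340,220:340,::-1],(400,400),interpolation=2)]))
E
```

```text
20.0 [499.27592928 -60.18710538 310.94283729] [-3.13951740e+00 -4.63095053e-04  1.48903927e+00] 0.297584953224506
```

View pics/m4.png

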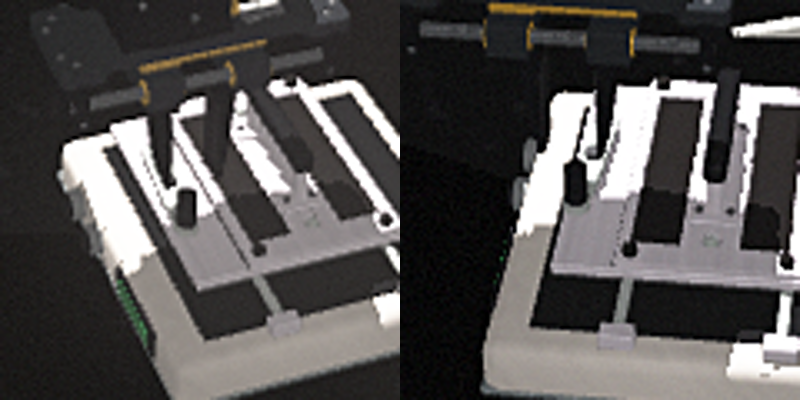

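The fingers straddle the knob from above: knob at scene crop (186,205), side crop (575,180), between the two tips. Lowering.

Call:
{"op": "carry_out", "data": {
  "series": [
    [0,0,0.005,0,0.3],
    [0,0,0.014,0,0.3],
    [0,0,0.023,0,0.3],
    [0,0,0.03,0,0.3],
    [0,0,0.035,0,0.3],
    [0,0,0.036,0,0.22],
    [0,0,0.036,0,0.22],
    [0,0,0.036,0,0.22],
    [0,0,0.036,0,0.22]
  ]
}}

```text
t: 21.22
eef_pos: [499.3, -60.1, 276.3]
tcp_rot: [3.141, -0.0, 1.489]
ft_force: [0.1, 0.6, 0.2]
opening: 0.217
grip_force: 0.0
```

Call:
{"op": "carry_out", "data": {
  "series": [
    [0.0007,-0.0015,0,4,0.22],
    [0.001,-0.0033,0,8.6,0.22],
    [0.0016,-0.0064,0,12.9,0.22],
    [0.0024,-0.0095,0,17.2,0.22],
    [0.0034,-0.0124,0,21.5,0.22],
    [0.0047,-0.0153,0,25.8,0.22],
    [0.0062,-0.0181,0,30.1,0.22],
    [0.0078,-0.0208,0,34.4,0.22],
    [0.0097,-0.0233,0,38.7,0.22],
    [0.0118,-0.0257,0,43,0.22],
    [0.014,-0.0279,0,47.3,0.22],
    [0.0164,-0.0299,0,51.6,0.22],
    [0.019,-0.0318,0,55.9,0.22],
    [0.0216,-0.0335,0,60.2,0.22],
    [0.0244,-0.0349,0,64.5,0.22],
    [0.0273,-0.0362,0,68.8,0.22],
    [0.0273,-0.0362,0,68.8,0.22]
  ]
}}

```text
t: 23.35
eef_pos: [465.4, -29.9, 276.2]
tcp_rot: [3.142, -0.0, 0.289]
ft_force: [-0.8, 0.4, 0.2]
opening: 0.222
grip_force: 0.0
```

Call:
{"op": "carry_out", "data": {
  "series": [
    [0.0001,-0.0021,0,2.9,0.22],
    [0.0002,-0.0042,0,5.7,0.22],
    [0.0005,-0.0063,0,8.6,0.22],
    [0.0008,-0.0083,0,11.5,0.22],
    [0.0013,-0.0104,0,14.3,0.22],
    [0.0019,-0.0124,0,17.2,0.22],
    [0.0024,-0.0138,0,19.2,0.22],
    [0.0028,-0.0152,0,21.2,0.22],
    [0.0033,-0.0164,0,21.2,0.22],
    [0.0033,-0.0164,0,21.2,0.22]
  ]
}}

```text
t: 24.6
eef_pos: [463.9, -13.3, 276.2]
tcp_rot: [-3.141, -0.0, -0.08]
ft_force: [-0.2, -1.0, 0.7]
opening: 0.218
grip_force: 0.4
```

Call:
{"op": "carry_out", "data": {
  "series": [
    [0,-0.0005,0,0,0.22],
    [0,-0.001,0,0,0.22],
    [0,-0.0015,0,0,0.22],
    [0,-0.0015,0,0,0.22]
  ]
}}

```text
t: 25.1
eef_pos: [464.0, -11.7, 276.1]
tcp_rot: [-3.141, 0.0, -0.081]
ft_force: [-1.0, -1.4, 0.8]
opening: 0.225
grip_force: 0.7
```

Call:
{"op": "carry_out", "data": {
  "series": [
    [0,-0.0003,0,0,0.22],
    [0,-0.0006,0,0,0.22],
    [0,-0.0009,0,0,0.22],
    [0,-0.0009,0,0,0.22]
  ]
}}

```text
t: 25.6
eef_pos: [464.0, -11.3, 276.1]
tcp_rot: [3.141, 0.0, -0.081]
ft_force: [-2.8, -8.8, -0.1]
opening: 0.223
grip_force: 4.2
```

The stop is felt at 8.8 N, right where θ=1.57 should be. Back off to centre, rise and clear away.

Call:
{"op": "carry_out", "data": {
  "series": [
    [0,0.002,0,0,0.22],
    [0,0.0038,0,0,0.24],
    [0,0.0038,0,0,0.28],
    [0,0.0038,0,0,0.28],
    [0,0.0038,-0.005,0,0.28],
    [0,0.0038,-0.02,0,0.28],
    [0,0.0038,-0.045,0,0.28],
    [0,0.0038,-0.075,0,0.28],
    [-0.01,0.0038,-0.1,0,0.28],
    [-0.03,0.0038,-0.12,0,0.28],
    [-0.045,0.0038,-0.125,0,0.28],
    [-0.05,0.0038,-0.125,0,0.28],
    [-0.05,0.0038,-0.125,0,0.28],
    [-0.05,0.0038,-0.125,0,0.28]
  ]
}}

```text
t: 27.35
eef_pos: [414.4, -10.7, 400.6]
tcp_rot: [-3.141, 0.001, -0.082]
ft_force: [0.8, 0.4, -0.4]
opening: 0.282
grip_force: 0.0
```

```bash
python3 - <<'E'
from h import *
p,d,c,st=wshot("w6"); print(st["t"],st["eef_pos"],st["ft_force"])
# point cloud from wrist depth
K=c["intrinsics"];v,u=np.mgrid[0:480,0:640]; m=(d>0)
P=np.stack([(u-K[0,2])/K[0,0]*d,-(v-K[1,2])/K[1,1]*d,-d],-1)@c["cam_to_world"][:3,:3].T+c["cam_to_world"][:3,3]
th=np.radians(85.33); yy=np.array([np.cos(th),np.sin(th)]); xx=np.array([yy[1],-yy[0]])
L=np.dstack([(P[...,:2]-[505.7,-18.0])@xx,(P[...,:2]-[505.7,-18.0])@yy,P[...,2]])
def med(n,s): print(n,s.sum(),np.median(L[s],0).round(1) if s.any() else "")
med("knobtop",m&(abs(L[...,2]-105)<4)&(np.hypot(L[...,0],L[...,1])<60))
s=m&(L[...,2]>76)&(L[...,2]<86)&(abs(L[...,1])<6)
for x in range(-50,50,10): med("lever x%d"%x,s&(abs(L[...,0]-x)<5))
for x,y in [(35,50),(35,-50),(115,50),(115,-50),(76,73),(76,-73)]: med(("plate",x,y),m&(abs(L[...,0]-x)<5)&(abs(L[...,1]-y)<5))
E
```

```text
27.35 [414.40603325 -10.68395372 400.62246505] [ 0.76779834  0.41420314 -0.43300722]
knobtop 255 [-4.190e+01  1.000e-01  1.046e+02]
lever x-50 0 
lever x-40 25 [-35.4   1.   78.5]
lever x-30 179 [-29.7   0.2  79. ]
lever x-20 195 [-20.2   0.2  78.8]
lever x-10 193 [-10.    0.2  78.9]
lever x0 196 [-0.3  0.2 82.7]
lever x10 196 [10.   0.2 78.9]
lever x20 202 [20.3  0.2 78.9]
lever x30 208 [30.3  0.2 79.1]
lever x40 130 [38.   0.2 78.8]
('plate', 35, 50) 178 [35.1 50.1 73.7]
('plate', 35, -50) 177 [ 34.7 -49.9  73.7]
('plate', 115, 50) 0 
('plate', 115, -50) 0 
('plate', 76, 73) 193 [76.3 73.  72.5]
('plate', 76, -73) 186 [ 76.  -73.1  72.5]
```

The knob is at (-41.9, 0.1) from the pivot, so the lever is fully closed. Its tongue reaches over the plate edge, and the plate lies flat at 72.5–73.7 mm. Handing in.

```bash
python3 -c "
from h import *
print(env.job_done())"
```

```text
the job is handed in; nothing more can be done
None
```

The plate is seated flat on both carriage studs and the clamp lever is swung fully closed with its tongue over the plate's edge; I handed the job in after about 27 of the 72 s, and no verdict came back.

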